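Square up and clip an art panel on its display easel

TASK

On the pantry counter, first slide the art panel along the easel's ledge until it rests against the rubber tip of the side stop, wherever that has been set. Then take the brass clip off the rail, push it fully home over the top edges of panel and mast together, in the middle of the mast, and let it close so that it clamps both. Work gently: the panel must not be pressed hard against stop or easel (20 N is plenty), nor the easel shoved along the counter; leave the black clip and everything else where they are.

Things in the scene. Friction and masses are not known exactly. Their poses are not given: they have to be found in the camera images.
- easel: display easel, loose on the counter, 3.9 kg: dark steel base plate 160 x 170 x 18 mm with a leaning wooden mast. Origin under the easel, on the counter; z up, +x is the side the picture faces (away from the robot), y along the ledge. It slides if pushed hard
- mast: the easel's leaning wooden part: mast 50 mm wide (y), 6 mm thick (x -6 to 0), top at z 120 mm. Origin: on the ledge at the middle of the mast's front face, 34 mm above the counter. z runs up the mast, which leans back 0.35 rad; x out of its front face; y along the ledge. Crossbar behind the panel: y -70 to 70, z 20 to 38 mm. Ledge: y -152 to 132 mm, lip 7 mm high at x 11 to 16 mm
- clip_seat (a point): where the clip goes: middle of the top edges of mast and panel taken together (mast frame x 1, y 0, z 120 mm); frame axes as mast. Mast and panel together are 14 mm thick
- side_stop: adjustable brass side stop on the ledge's +y end; origin: foot of its bracket (mast frame y 124 mm), axes as the mast's. A rod with a black rubber tip (35 to 65 mm up the mast, springs in 2.5 mm at under 1 N) reaches from it towards -y. The stiff rod is set anew each time: the tip's face lies 24 to 50 mm short of this origin, its place is not reported
- panel: art panel, rigid board 160 mm wide, 120 high, 8 thick, 0.14 kg, white face with black brush strokes; stands loose on the ledge (3 mm play), leaning on the mast, tops level. Origin: middle of its back lower edge; axes as the easel's (x front, y along the ledge, z straight up, not leaning). At the start it is 20 to 80 mm short of the stop's tip
- panel_stop_edge (a point): point on the panel's +y side edge, mid-thickness, 55 mm up the board: the edge that goes against the stop
- panel_push_edge (a point): the same on the other, -y, side edge, free on both faces except for the ledge's lip below
- rail: clip rail, fixed: wooden foot 110 x 220 x 14 mm and on it an upright steel plate 6 mm thick (x), 190 mm long (y), top at 72 mm; origin under the foot, z up
- brass_clip: brass-coloured sprung clip, 70 g, 34 mm wide, shut on the rail's plate at the start, jaws down, tabs up. Origin on its hinge pin; z from jaws to tabs, y along the pin, x the way jaws and tabs move; symmetric about x = 0. Tabs rise from 5 to 44 mm above the pin, lips lie 34 to 40 mm below it. The halves move by equal amounts
- brass_clip_throat (a point): bottom of the brass clip's throat: 6 mm below its pin, underside of the black crown that meets the edge when the clip is fully home
- brass_clip_grip (a point): point between the brass clip's tabs, 32 mm above the pin: a good place for the TCP when squeezing, fingers closing along the clip's x. Over their outer faces the tabs measure 49 mm at the top on a shut clip; squeezed to the stop they are parallel, 28 mm over all. The spring needs about 15 N on the tabs; use 25 N or so to keep it open
- brass_clip_jaw_a (a joint): opening of one half of the brass clip, rad: 0 shut, 0.06 on the rail's plate, about 0.16 on mast and panel together, 0.30 fully open (lips then 24 mm apart)
- black_clip: spare clip, black, same size and frame as the brass one, also on the rail; to be left there
- planter: white tapered ceramic plant pot, 110 mm across, 85 mm high, with green leaves; origin under its centre; a bystander
- tumbler1: clear glass tumbler, 72 mm across, 85 mm high; origin under its centre; a bystander
- bowl: blue ceramic bowl, 120 mm across, 50 mm high; origin under its centre; a bystander
- jar: amber glass jar with steel cap, 60 mm across, 80 mm high; origin under its centre; a bystander
- coaster: cork coaster, 100 x 100 x 8 mm; origin under its centre; a bystander

How it is judged:
By the outcome, as a careful person would: the job done as asked, in the order asked, and still so for the second after the job is handed in, with the robot touching nothing.
It also fails if it takes over 54 s, if anything falls off the work surface, if the arm or the gripper's body presses on something with over 40 N, if the wrist force passes 120 N, or if a joint passes its speed limit or range.

ROBOT

A 6-joint arm with a two-finger parallel gripper is mounted at the origin on the work surface. World frame = base frame: x ahead of the robot, y to its left, z up, the work surface at z = 0. Lengths are in m, angles in rad, forces in N, time in s.
With the tool pointing down it reaches from about 0.425 to 0.95 m from the base axis. Payload 3.5 kg.
Tool frame: the origin (TCP) lies between the finger pads, 19 mm behind the fingertips; this is the grasp point; x points along the fingers, y is the direction in which the jaws open and shut, and the axes are right-handed (so a half turn about x gives the same grasp; the last joint's range is limited). The gripper opens to 85 mm and grips with 20 to 120 N. Pads are 22 mm wide; open, the fingers measure 114 mm over their backs; the gripper's body (76 mm by 85 mm) begins 54 mm behind the grasp point. The pads swing forward as they close: fully open they stand 13 mm farther back than shut.
Start: joints at [1.123, 0.286, 1.577, -0, 1.279, -0.15], TCP at [0.198, 0.645, 0.25] pointing down, gripper open.
Joint ranges: [-2.77, 2.77], [-0.9, 2.22], [0.21, 2.48], [-1.53, 4.67], [0.24, 2.81], [-2.84, 2.84]. Speed limits (rad/s): [2.79, 2.79, 3.14, 3.14, 3.14, 3.14].

INTERFACE

Orientations are given as a unit quaternion [x, y, z, w].
In Python, from plant import readout, read_camera, sign_off gives the robot as it stands.
- The arm moves only by the tool drive_tool, never from a script. Its argument "steps" is a list of rows, each a list of 5 numbers: the shift along the tool's x, y, z in cm, then the turn about the tool's x in degrees, then the opening, from 0 (shut) to 1 (fully open). A call has 1 to 10 rows; each row shifts and turns the commanded pose from where the row before left it, along the tool's axes as they then stand; what a row does not reach is not made up. A row lasts 1/10 s, in which the tool goes at most 50 mm and 8.59 degrees, less where a joint would pass 70% of its speed; a pose out of reach is approached as far as the arm can. A call is refused whole if a number of a shift passes 5 or a number of a turn 8.59, either way. A call with a gripper value outside its range is refused whole. The fingers move at their own pace and stop on an object; "force" is the grip in N (left out, the last holds). Time passes only in rows, so rows that do not move let the fingers close. It gives the time, the measured TCP pose, the force and the opening at its end, in the units of the state.
- readout.get_state(): the state, without advancing time (a new reading comes with each control period).
- read_camera(name): name is "scene" or "top" or "wrist"; returns a dict with "frame" (420x560x3 uint8, red, green, blue), "vertical_fov" (degrees; the focal length in pixels is half the picture's height over the tangent of half this angle, whatever the lens; pixels are square), "cx", "cy" (the principal point, pixels), "eye" and "orientation" of the camera in the world. Camera axes: x right, y up, looking along -z (the intrinsics and any distortion apply to the point x, -y, -z); pixel columns grow to the right and rows downward; lengths in m; the calibration is good to about 2 mm. A picture is of the moment at which its call begins. There is no depth.
- sign_off(): hands the job in, once; it reports no verdict.
The state is a dict: "time": time; "qpos": joint angles; "dq": joint speeds; "joint_efforts": joint torques, N m; "eef_pos": TCP position; "tcp_rot": TCP orientation; "contact_force": force on the tool from outside, world axes, zero at the start; "wrist_torque": the same for the moment, N m; "opening": opening from 0.0 (shut) to 1.0 (fully open).
Only numpy, scipy, OpenCV 4.12 (cv2) and the standard library are available. Lean on these libraries where they do the work, as an engineer would, in place of code of your own. Each camera call takes 0.05 s, during which the arm holds its last target. There are 200 camera calls.

## Working session

There is one attempt and no reset: what is moved stays moved. The work goes in short steps, Python scripts to look and compute and a tool call to move; the robot and the scene stay as the last step left them, time stands still between calls to the robot, and variables do not carry over. Pictures are saved under pics/ and viewed, about 8 in all and at most 12, crops included, and the job is handed in when it is done.

Besides the shell and the picture viewer there is one more tool, called after "Request:" by a JSON object that holds its "api" and its "payload". drive_tool: Moves the arm, as the interface text tells. Its arguments: {"type":"object","properties":{"steps":{"type":"array","items":{"type":"array","items":{"type":"number"}}},"force":{"type":"number"}},"required":["steps"]}

```bash
mkdir -p pics; ls; python3 - <<'E'
from plant import readout, read_camera
import cv2, pickle
print(readout.get_state())
for n in ("scene","top"):
    c=read_camera(n); pickle.dump(c,open(f'{n}0.pkl','wb'))
    cv2.imwrite(f'pics/{n}0.png',c['frame'][:,:,::-1])
    print({k:v for k,v in c.items() if k!='frame'})
E
```

```text
pics
{'time': 0.0, 'qpos': array([ 1.12304556e+00,  2.87216591e-01,  1.57817171e+00, -4.26626345e-06,
        1.27859191e+00, -1.50003238e-01]), 'dq': array([-0.00040307,  0.00044973, -0.00051542,  0.00062364,  0.00149569,
        0.00016621]), 'joint_efforts': array([-1.10425332e-03, -4.05974042e+01, -2.92631990e+01, -1.71241122e-04,
        5.70982753e-03, -7.96988246e-06]), 'eef_pos': array([0.1977311 , 0.64475221, 0.24861603]), 'tcp_rot': array([ 0.10407358,  0.69953204, -0.10568785,  0.69903769]), 'contact_force': array([ 0.59893158,  0.46845027, -0.53564884]), 'wrist_torque': array([ 0.02172594,  0.03659637, -0.00711226]), 'opening': 1.001133395610263}
{'vertical_fov': 57.63787031252823, 'cx': 281.1698776654668, 'cy': 210.6581520634757, 'eye': array([ 1.14793699, -0.1893768 ,  0.85057184]), 'orientation': array([0.28382721, 0.18615819, 0.51073458, 0.7898971 ])}
{'vertical_fov': 55.33423720282264, 'cx': 277.44831928318126, 'cy': 213.11098531698548, 'eye': array([0.45112869, 0.04271847, 1.21048631]), 'orientation': array([ 0.04475509, -0.04292602, -0.70198179,  0.70948989])}
```

View pics/scene0.png

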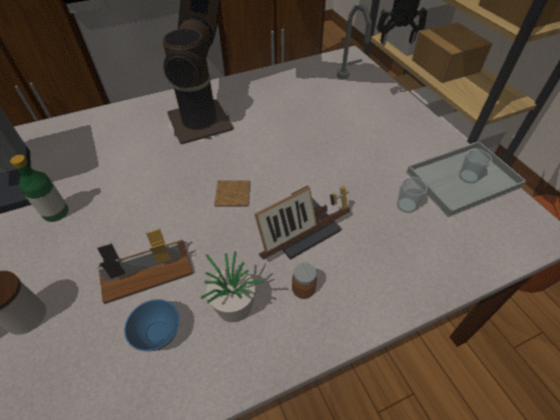

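View pics/top0.png

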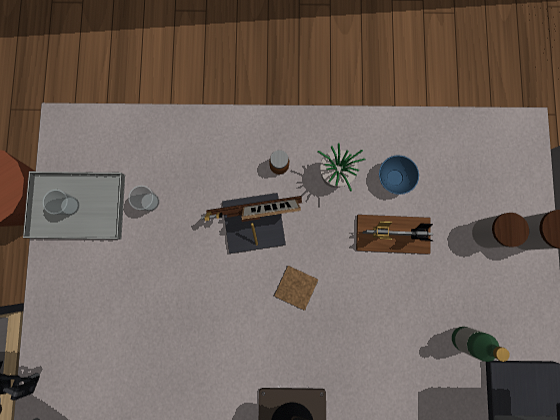

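The two pictures show the following:
- **Easel:** in the top view it is near (255,222), with the panel between (243,212) and (300,205). The stop is at about (210,214).
- **Clips:** on the rail, the brass clip is at about (383,231) and the black one at about (425,231).
- **Bystanders:** the planter is at (340,165), the jar at (280,161) and the coaster at (296,288).

Next come the helpers and rough positions.

```bash
cat > h.py <<'E'
import numpy as np, cv2, pickle
from scipy.spatial.transform import Rotation as R
from plant import readout, read_camera
def foc(c): return c['frame'].shape[0]/2/np.tan(np.radians(c['vertical_fov'])/2)
def ray(c,uv):
    f=foc(c); d=np.array([(uv[0]-c['cx'])/f,-(uv[1]-c['cy'])/f,-1.])
    d=R.from_quat(c['orientation']).apply(d); return np.array(c['eye']),d/np.linalg.norm(d)
def onz(c,uv,z):
    o,d=ray(c,uv); return o+d*(z-o[2])/d[2]
def proj(c,P):
    p=R.from_quat(c['orientation']).inv().apply(np.asarray(P,float)-c['eye']); f=foc(c)
    p=np.atleast_2d(p); return np.c_[c['cx']+f*p[:,0]/-p[:,2], c['cy']-f*p[:,1]/-p[:,2]]
def tri(*cu):
    A=np.zeros((3,3));b=np.zeros(3)
    for c,uv in cu:
        o,d=ray(c,uv);M=np.eye(3)-np.outer(d,d);A+=M;b+=M@o
    return np.linalg.solve(A,b)
def shot(n,tag):
    c=read_camera(n);pickle.dump(c,open(f'{tag}.pkl','wb'));cv2.imwrite(f'pics/{tag}.png',c['frame'][:,:,::-1]);return c
def load(t): return pickle.load(open(f'{t}.pkl','rb'))
E
python3 - <<'E'
from h import *
t=load('top0');s=load('scene0')
for n,uv,z in [('basecorner',(285,248),.018),('bc2',(229,254),.018),('bc3',(276,194),.018),('bc4',(221,201),.018),('pan R',(300,208),.145),('pan L',(243,216),.145),('stop',(208,215),.08),('clip',(383,231),.11),('black',(425,231),.11),('railfoot',(357,248),.014),('rf',(429,254),.014),('rf',(431,218),.014),('rf',(358,214),.014),('plant',(340,165),.1),('robot',(292,400),0)]:
    print(n,onz(t,uv,z).round(3))
c=shot('wrist','w0');print(c['eye'],R.from_quat(c['orientation']).as_matrix().round(3),c['vertical_fov'],c['cx'],c['cy'])
st=readout.get_state();print(st['eef_pos'],R.from_quat(st['tcp_rot']).as_matrix().round(3))
E
```

```text
basecorner [0.496 0.023 0.018]
bc2 [0.476 0.189 0.018]
bc3 [0.658 0.052 0.018]
bc4 [0.635 0.217 0.018]
pan R [ 0.598 -0.014  0.145]
pan L [0.575 0.138 0.145]
stop [0.585 0.244 0.08 ]
clip [ 0.542 -0.245  0.11 ]
black [ 0.543 -0.36   0.11 ]
railfoot [ 0.498 -0.191  0.014]
rf [ 0.483 -0.405  0.014]
rf [ 0.59  -0.415  0.014]
rf [ 0.6   -0.196  0.014]
plant [ 0.729 -0.13   0.1  ]
robot [ 0.061 -0.001  0.   ]
[0.12308522 0.66914718 0.37332697] [[ 0.293 -0.911 -0.289]
 [ 0.956  0.279  0.09 ]
 [-0.001 -0.303  0.953]] 61.00955627468132 278.32202144565514 206.67767462622433
[0.19779534 0.64486445 0.24889981] [[-0.001  0.293  0.956]
 [-0.002  0.956 -0.293]
 [-1.    -0.002 -0.   ]]
```

Request:
{"api": "drive_tool", "payload": {"steps": [[-0.6, 0, 0, 8.25, 1], [-0.6, 0, 0, 8.25, 1], [-0.6, 0, 0, 8.25, 1], [-0.6, 0, 0, 8.25, 1], [-0.6, 0, 0, 8.25, 1], [-0.6, 0, 0, 8.25, 1], [-0.6, 0, 0, 8.25, 1], [-0.6, 0, 0, 8.25, 1]]}}

```text
time: 0.95
eef_pos: [0.1979, 0.6451, 0.2976]
tcp_rot: [0.47, 0.528, -0.471, 0.528]
contact_force: [-0.3, 0.4, -0.2]
opening: 1.002
```

Request:
{"api": "drive_tool", "payload": {"steps": [[0, 2.4, 4.3, 0, 1], [0, 2.4, 4.3, 0, 1], [0, 2.4, 4.3, 0, 1], [0, 2.4, 4.3, 0, 1], [0, 2.4, 4.3, 0, 1], [0, 2.4, 4.3, 0, 1], [0, 2.4, 4.3, 0, 1], [0, 2.4, 4.3, 0, 1], [0, 2.4, 4.3, 0, 1], [0, 2.4, 4.3, 0, 1]]}}

```text
time: 1.95
eef_pos: [0.4888, 0.2456, 0.2978]
tcp_rot: [0.469, 0.529, -0.469, 0.529]
contact_force: [-0.1, 1.2, -0.2]
opening: 0.999
```

Request:
{"api": "drive_tool", "payload": {"steps": [[0, 2.2, 4.4, 0, 1], [0, 2.2, 4.4, 0, 1], [0, 2.2, 4.4, 0, 1], [0, 0, 0, 0, 1], [0, 0, 0, 0, 0]]}}

```text
time: 2.45
eef_pos: [0.5698, 0.1234, 0.2974]
tcp_rot: [0.469, 0.529, -0.47, 0.528]
contact_force: [-0.0, 0.4, -0.4]
opening: 0.856
```

```bash
python3 - <<'E'
from h import *
c=shot('wrist','w1');print(c['eye']);st=readout.get_state();print(st['eef_pos'],R.from_quat(st['tcp_rot']).as_matrix().round(3),st['contact_force'])
E
```

```text
[0.56033983 0.20189662 0.42194809]
[0.56929539 0.12446576 0.29748926] [[-0.001  0.993  0.12 ]
 [ 0.     0.12  -0.993]
 [-1.    -0.001 -0.001]] [0.28378266 1.09233123 0.00441702]
```

View pics/w1.png

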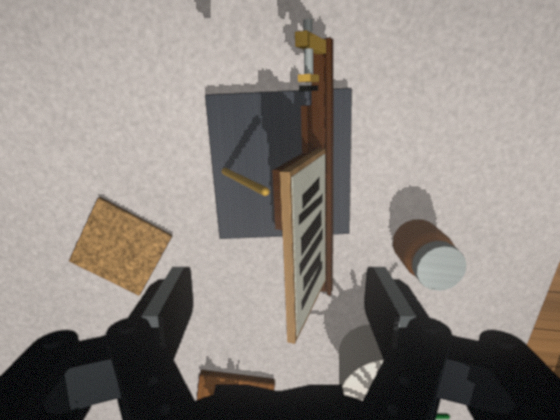

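The wrist view shows the rubber tip at about (307,97) and the stop bracket at (310,42). The panel's +y top end is near (285–325,150–170), its −y top corner is near (292,342), and the mast top is near (280,185). I'll enlarge it for exact pixels.

```bash
python3 - <<'E'
from h import *
f=load('w1')['frame'][20:350,200:360]
f=cv2.resize(f,None,fx=2.4,fy=2.4,interpolation=cv2.INTER_CUBIC)
f=cv2.convertScaleAbs(cv2.rotate(f,cv2.ROTATE_90_COUNTERCLOCKWISE),alpha=1.5)
cv2.imwrite('pics/w1c.png',f[:,:,::-1])
E
```

```text
(no output)
```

View pics/w1c.png

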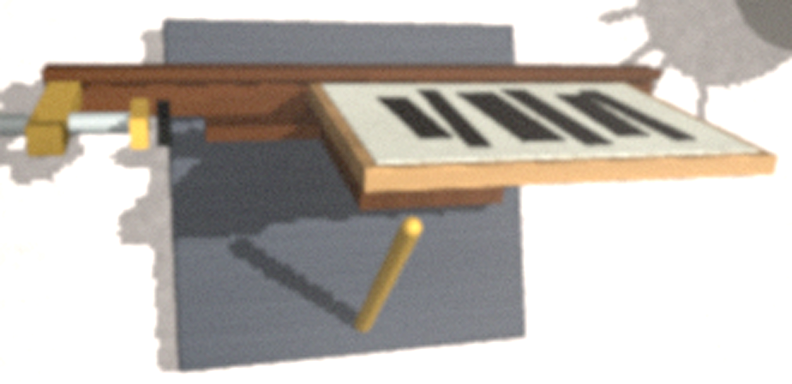

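```bash
python3 - <<'E'
from h import *
c=load('w1'); cc=lambda a,b:(200+(384-b)/2.4,20+a/2.4)
g=lambda a,b,z:onz(c,cc(a,b),z)
P={}
for n,a,b,z in [('pan+yF',365,168,.1495),('pan+yB',364,192,.1467),('pan-yF',776,153,.1495),('pan-yB',775,175,.1467),('mast+yB',362,209,.1447),('mast-yB',500,203,.1447),('lip+y',44,66,.044),('lip-y',660,68,.044),('base',164,20,.018),('b',512,27,.018),('b',524,336,.018),('b',180,370,.018),('tiplow',170,103,.070),('tiphi',174,144,.094)]:
    P[n]=g(a,b,z);print(n,P[n].round(4))
d=P['pan+yB']-P['pan-yB'];print('len',np.linalg.norm(d),'yaw',np.arctan2(-d[0],d[1]))
d=P['lip+y']-P['lip-y'];print('liplen',np.linalg.norm(d),'yaw',np.arctan2(-d[0],d[1]))
b=np.array([g(164,20,.018),g(512,27,.018),g(524,336,.018),g(180,370,.018)]);
for i in range(4):
  d=b[i]-b[i-1];print(np.linalg.norm(d).round(4),np.arctan2(-d[0],d[1]).round(3))
print(b.mean(0))
E
```

```text
pan+yF [0.5757 0.1451 0.1495]
pan+yB [0.5681 0.1439 0.1467]
pan-yF [ 0.6018 -0.012   0.1495]
pan-yB [ 0.5938 -0.0148  0.1467]
mast+yB [0.5625 0.1435 0.1447]
mast-yB [0.5701 0.0954 0.1447]
lip+y [0.6056 0.2586 0.044 ]
lip-y [ 0.651  -0.0206  0.044 ]
base [0.6373 0.2165 0.018 ]
b [0.6639 0.0509 0.018 ]
b [0.5087 0.0257 0.018 ]
b [0.4819 0.1911 0.018 ]
tiplow [0.5955 0.2086 0.07  ]
tiphi [0.5785 0.205  0.094 ]
len 0.16076262893832524 yaw 0.16065936826825353
liplen 0.2829052429638619 yaw 0.16097502799142496
0.1574 -1.409
0.1677 -2.982
0.1573 1.732
0.1675 0.161
[0.57293127 0.12105561 0.018     ]
```

Measurements: easel yaw is 0.161 rad, the tip face is at mast y +83 mm, and the panel is 59 mm short of it. I'll go to the push edge with the fingers shut.

Request:
{"api": "drive_tool", "payload": {"steps": [[0, 0, 0, -2.3, 0], [0, 0.6, 4.3, 0, 0], [0, 0.6, 4.3, 0, 0], [0, 0.6, 4.3, 0, 0], [0, 0.5, 4.4, 0, 0], [4.5, 0, 0, 0, 0], [4.5, 0, 0, 0, 0], [4.5, 0, 0, 0, 0], [3.5, 0, 0, 0, 0], [2.4, 0, 0, 0, 0]]}}

```text
time: 3.5
eef_pos: [0.6179, -0.04, 0.1006]
tcp_rot: [0.457, 0.541, -0.458, 0.538]
contact_force: [-0.2, -0.8, -0.3]
opening: 0.001
```

```bash
cat >> h.py <<'E'
ex=np.array([np.cos(.161),np.sin(.161),0]);ey=np.array([-np.sin(.161),np.cos(.161),0])
def st():
    s=readout.get_state();p=s['eef_pos'];M=R.from_quat(s['tcp_rot']).as_matrix()
    print('t',round(s['time'],2),'ex',round(p@ex,4),'ey',round(p@ey,4),'z',round(p[2],4),'head',round(np.degrees(np.arctan2(M[1,1],M[0,1])),2),'F',s['contact_force'].round(2),'op',round(s['opening'],3))
E
python3 - <<'E'
from h import *
st(); c=shot('scene','s1')
cv2.imwrite('pics/s1c.png',cv2.resize(c['frame'][150:310,180:400],None,fx=3.5,fy=3.5,interpolation=cv2.INTER_CUBIC)[:,:,::-1])
E
```

```text
t 3.5 ex 0.6035 ey -0.1386 z 0.1006 head 9.39 F [-0.21 -0.84 -0.26] op 0.001
```

View pics/s1c.png

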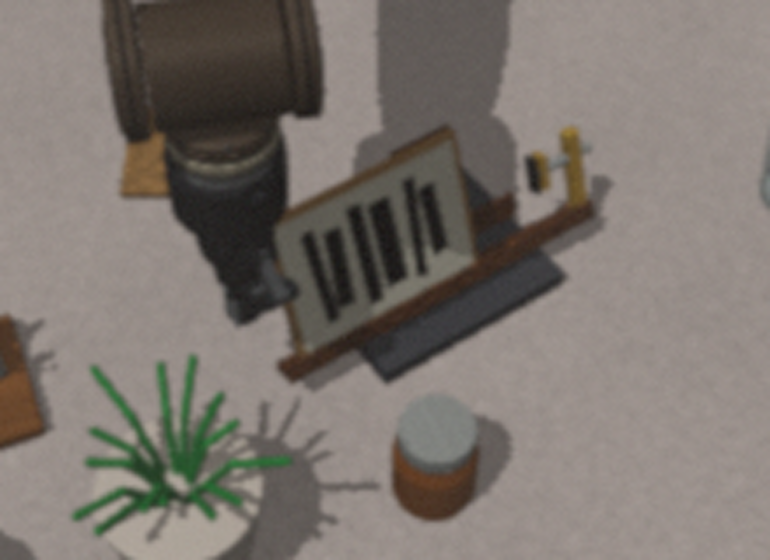

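The fingers are beside the panel's −y edge and clear of the plant. I'll push it slowly.

Request:
{"api": "drive_tool", "payload": {"steps": [[0, 0, -1.0, 0, 0], [0, 0, -0.6, 0, 0], [0, 0, -0.6, 0, 0], [0, 0, -0.6, 0, 0], [0, 0, -0.6, 0, 0], [0, 0, -0.6, 0, 0], [0, 0, -0.6, 0, 0], [0, 0, -0.6, 0, 0], [0, 0, -0.6, 0, 0], [0, 0, -0.6, 0, 0]]}}

```text
time: 4.55
eef_pos: [0.6106, 0.0205, 0.1046]
tcp_rot: [0.458, 0.538, -0.458, 0.539]
contact_force: [1.9, -2.5, 2.0]
opening: 0.004
```

```bash
python3 - <<'E'
from h import *
st(); c=shot('scene','s2')
cv2.imwrite('pics/s2c.png',cv2.resize(c['frame'][150:310,180:400],None,fx=3.5,fy=3.5,interpolation=cv2.INTER_CUBIC)[:,:,::-1])
E
```

```text
t 4.55 ex 0.6059 ey -0.0777 z 0.1046 head 9.23 F [ 1.89 -2.55  1.98] op 0.004
```

View pics/s2c.png

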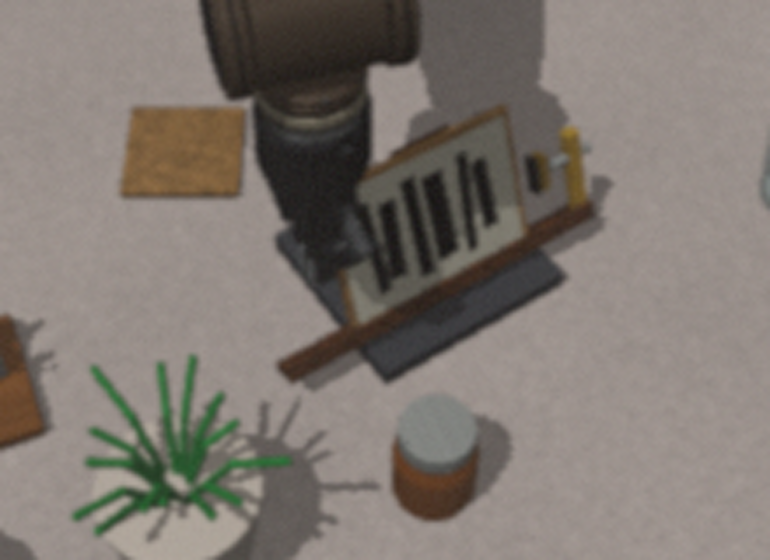

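The panel is moving upright and the easel has stayed put. The tip is just ahead, about 15 mm away.

Request:
{"api": "drive_tool", "payload": {"steps": [[0, 0, -0.4, 0, 0], [0, 0, -0.4, 0, 0], [0, 0, -0.3, 0, 0], [0, 0, -0.2, 0, 0], [0, 0, 0, 0, 0]]}}

```text
time: 5.1
eef_pos: [0.6086, 0.0334, 0.1046]
tcp_rot: [0.459, 0.538, -0.458, 0.539]
contact_force: [4.6, -1.9, 2.5]
opening: 0.004
```

```bash
python3 - <<'E'
from h import *
st(); c=shot('wrist','w3');s=shot('scene','s3')
a=cv2.resize(c['frame'][0:260,180:380],None,fx=2.2,fy=2.2,interpolation=cv2.INTER_CUBIC)
b=cv2.resize(s['frame'][165:250,285:365],(440,572-572//9),interpolation=cv2.INTER_CUBIC) if 0 else cv2.resize(s['frame'][165:265,275:355],(352,440),interpolation=cv2.INTER_CUBIC)
b=cv2.copyMakeBorder(b,0,a.shape[0]-440,0,0,0)
cv2.imwrite('pics/m3.png',cv2.convertScaleAbs(np.hstack([a,b]),alpha=1.4)[:,:,::-1])
E
```

```text
t 5.1 ex 0.6061 ey -0.0646 z 0.1046 head 9.23 F [ 4.58 -1.9   2.51] op 0.004
```

View pics/m3.png

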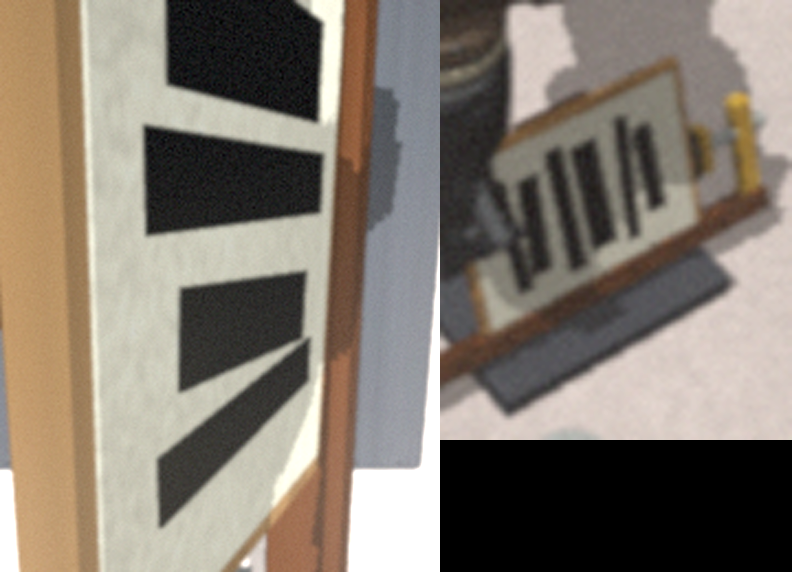

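The panel has reached or nearly reached the tip. There is also an unexpected force of about 5 N normal to the panel, so I'll back off and measure before continuing.

Request:
{"api": "drive_tool", "payload": {"steps": [[0, 0, 0.5, 0, 0], [0, 0, 1.5, 0, 0], [0, 0, 2, 0, 0], [-4, 0, 0, 0, 0], [-5, 0, 0, 0, 0], [-5, 0, 0, 0, 0], [0, -1, -4.5, 0, 0], [0, -1, -4.5, 0, 0], [0, -0.5, -4.5, 0, 0], [0, 0, 0, 0, 0]]}}

```text
time: 6.2
eef_pos: [0.5649, 0.1265, 0.2425]
tcp_rot: [0.456, 0.542, -0.458, 0.538]
contact_force: [0.6, -0.2, -0.0]
opening: 0.004
```

```bash
python3 - <<'E'
from h import *
st(); c=shot('wrist','w4');print(c['eye'])
f=cv2.convertScaleAbs(c['frame'],alpha=1.4)
cv2.imwrite('pics/w4c.png',cv2.resize(f[:,150:430],None,fx=1.42,fy=1.42,interpolation=cv2.INTER_CUBIC)[:,:,::-1])
E
```

```text
t 6.2 ex 0.5779 ey 0.0343 z 0.2425 head 9.52 F [ 0.58 -0.22 -0.05] op 0.004
[0.55228477 0.20434752 0.36722851]
```

View pics/w4c.png

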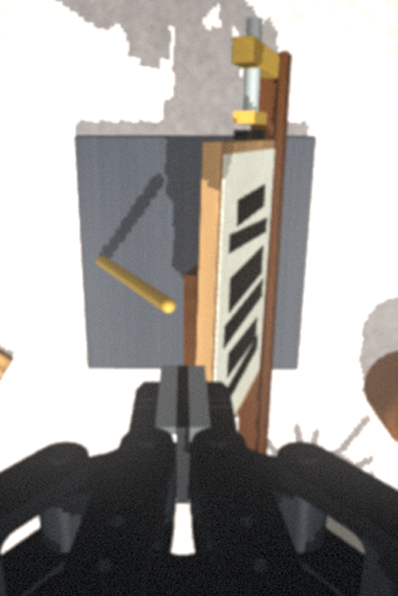

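```bash
python3 - <<'E'
from h import *
c=load('w4'); cc=lambda a,b:(150+a/1.42,b/1.42)
for n,a,b,z in [('pan+yB',203,143,.1467),('pan+yF',221,142,.1495),('mast+yB',185,274,.1447),('mast x',200,340,.1467),('F',221,340,.1495),('low F',274,141,.044),('tip hi(face)',234,138,.094),('tip lo',261,138,.070),('lip+y',285,53,.044),('base+y F',314,136,.018),('base+y B',76,136,.018)]:
    P=onz(c,cc(a,b),z);print(n,P.round(4),'ex',round(P@ex,4),'ey',round(P@ey,4))
E
```

```text
pan+yB [0.5603 0.202  0.1467] ex 0.5854 ey 0.1096
pan+yF [0.5674 0.2037 0.1495] ex 0.5927 ey 0.1101
mast+yB [0.5624 0.1444 0.1447] ex 0.5783 ey 0.0523
mast x [0.5747 0.1144 0.1467] ex 0.5856 ey 0.0208
F [0.584  0.1171 0.1495] ex 0.5952 ey 0.022
low F [0.6066 0.2093 0.044 ] ex 0.6323 ey 0.1093
tip hi(face) [0.5775 0.2066 0.094 ] ex 0.6032 ey 0.1113
tip lo [0.5947 0.2093 0.07  ] ex 0.6205 ey 0.1112
lip+y [0.6021 0.2582 0.044 ] ex 0.6358 ey 0.1584
base+y F [0.6362 0.2171 0.018 ] ex 0.6628 ey 0.1123
base+y B [0.4816 0.1912 0.018 ] ex 0.506 ey 0.1115
```

Panel edge and tip face agree to about 1 mm. A second, finer push of about 2 mm into the springy tip will make the contact certain.

Request:
{"api": "drive_tool", "payload": {"steps": [[0, 0.9, 4.5, 0, 0], [0, 0.8, 4.5, 0, 0], [0, 0.8, 4.4, 0, 0], [4.5, 0, 0, 0, 0], [4.5, 0, 0, 0, 0], [4.4, 0, 0, 0, 0], [0, 0, -1, 0, 0], [0, 0, -1.2, 0, 0], [0, 0, -0.8, 0, 0], [0, 0, 0, 0, 0]]}}

```text
time: 7.25
eef_pos: [0.6109, 0.0256, 0.1134]
tcp_rot: [0.459, 0.538, -0.457, 0.541]
contact_force: [0.3, -0.1, 1.2]
opening: 0.004
```

```bash
python3 -c "
from h import *
st()"
```

```text
t 7.25 ex 0.6071 ey -0.0726 z 0.1134 head 9.35 F [ 0.26 -0.13  1.17] op 0.004
```

Request:
{"api": "drive_tool", "payload": {"steps": [[0, -0.2, -0.4, 0, 0], [0, 0, -0.2, 0, 0], [0, 0, -0.1, 0, 0], [0, 0, 0, 0, 0]]}}

```text
time: 7.65
eef_pos: [0.6062, 0.0311, 0.1103]
tcp_rot: [0.458, 0.539, -0.458, 0.539]
contact_force: [0.0, 0.6, 0.2]
opening: 0.001
```

```bash
python3 -c "
from h import *
st()"
```

```text
t 7.65 ex 0.6033 ey -0.0665 z 0.1103 head 9.24 F [0.04 0.56 0.2 ] op 0.001
```

Request:
{"api": "drive_tool", "payload": {"steps": [[0, 0, -0.1, 0, 0], [0, 0, -0.1, 0, 0], [0, 0, -0.1, 0, 0], [0, 0, 0, 0, 0]]}}

```text
time: 8.05
eef_pos: [0.6057, 0.0338, 0.11]
tcp_rot: [0.458, 0.539, -0.458, 0.539]
contact_force: [0.2, -0.9, 0.3]
opening: 0.0
```

Request:
{"api": "drive_tool", "payload": {"steps": [[0, 0, -0.1, 0, 0], [0, 0, 0, 0, 0]]}}

```text
time: 8.25
eef_pos: [0.6055, 0.0349, 0.11]
tcp_rot: [0.458, 0.539, -0.458, 0.539]
contact_force: [-0.4, -1.4, 0.2]
opening: -0.003
```

```bash
python3 -c "
from h import *
st()"
```

```text
t 8.25 ex 0.6033 ey -0.0627 z 0.11 head 9.24 F [-0.41 -1.35  0.18] op -0.003
```

Request:
{"api": "drive_tool", "payload": {"steps": [[0, 0, -0.1, 0, 0], [0, 0, -0.1, 0, 0], [0, 0, 0, 0, 0]]}}

```text
time: 8.55
eef_pos: [0.6055, 0.0362, 0.1104]
tcp_rot: [0.458, 0.538, -0.458, 0.539]
contact_force: [0.3, -5.4, 0.6]
opening: 0.001
```

```bash
python3 -c "
from h import *
st()
c=shot('wrist','w5')"
```

```text
t 8.55 ex 0.6035 ey -0.0613 z 0.1104 head 9.26 F [ 0.27 -5.37  0.55] op 0.001
```

The force rose to 5.4 N once the tip was sprung in, so the panel is against the stop. I'll retreat and go to the rail.

Request:
{"api": "drive_tool", "payload": {"steps": [[0, 0, 0.3, 0, 0], [0, 0, 1.2, 0, 0], [0, 0, 1.5, 0, 0], [-4, 0, 0, 0, 0], [-5, 0, 0, 0, 0.9], [-5, 0, 0, 6.6, 0.9], [-5, 0, 0, 6.7, 0.9], [0, -1.2, 4.6, 0, 0.9], [0, -1.3, 4.6, 0, 0.9], [0, -1.3, 4.6, 0, 0.9]]}}

```text
time: 9.6
eef_pos: [0.5617, -0.1295, 0.3007]
tcp_rot: [0.518, 0.482, -0.517, 0.483]
contact_force: [0.9, -0.6, -0.1]
opening: 0.899
```

Request:
{"api": "drive_tool", "payload": {"steps": [[0, -1.2, 4.6, 0, 0.9], [0, 0, 0, 0, 0.9], [0, 0, 0, 0, 0.9]]}}

```text
time: 9.9
eef_pos: [0.5466, -0.1742, 0.2999]
tcp_rot: [0.518, 0.481, -0.518, 0.481]
contact_force: [1.3, 0.7, -0.1]
opening: 0.905
```

```bash
python3 - <<'E'
from h import *
st(); c=shot('wrist','w6');print(c['eye']);shot('scene','s6')
f=c['frame'][60:330,120:440]
cv2.imwrite('pics/w6c.png',cv2.convertScaleAbs(cv2.resize(f,None,fx=2.2,fy=2.2,interpolation=cv2.INTER_CUBIC),alpha=1.4)[:,:,::-1])
E
```

```text
t 9.9 ex 0.5116 ey -0.2596 z 0.2999 head -4.25 F [ 1.34  0.66 -0.08] op 0.905
[ 0.55192158 -0.09546719  0.42450249]
```

View pics/w6c.png

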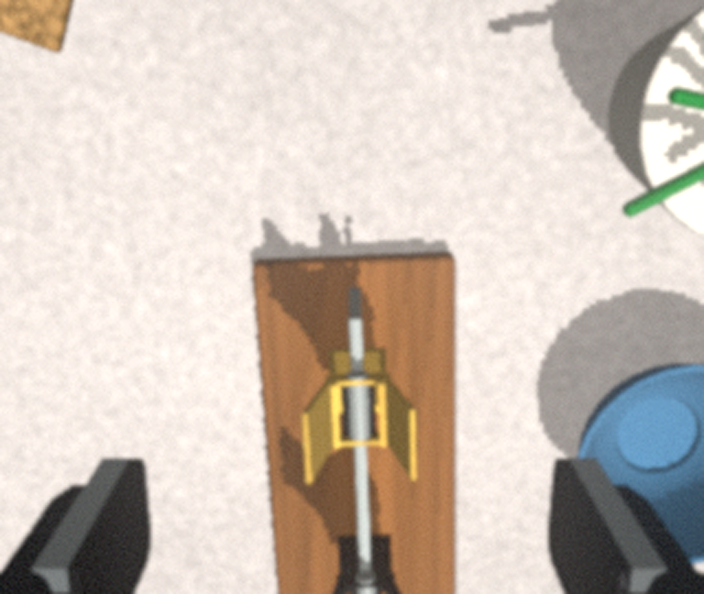

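```bash
python3 - <<'E'
from h import *
c=load('w6'); cc=lambda a,b:(120+a/2.2,60+b/2.2)
z=.122
P=[onz(c,cc(*p),z) for p in [(305,415),(309,485),(413,410),(415,479)]]
for p in P: print(p.round(4))
print('len',np.linalg.norm(P[1]-P[0]),np.linalg.norm(P[3]-P[2]),'w',np.linalg.norm(P[2]-P[0]))
m=np.mean(P,0);d=(P[0]-P[1]+P[2]-P[3]);print('mid',m.round(4),'yaw deg',np.degrees(np.arctan2(-d[0],d[1])))
A=onz(c,cc(254,262),.014);B=onz(c,cc(276,590),.014);C=onz(c,cc(454,255),.014);D=onz(c,cc(455,590),.014)
for a,b in((A,B),(C,D)):print('rail yaw',np.degrees(np.arctan2(-(a-b)[0],(a-b)[1])))
A=onz(c,cc(354,290),.072);B=onz(c,cc(363,560),.072);print('plate',A.round(4),B.round(4),np.degrees(np.arctan2(-(A-B)[0],(A-B)[1])))
print('foot w',np.linalg.norm(onz(c,cc(254,262),.014)-onz(c,cc(454,255),.014)))
E
```

```text
[ 0.5234 -0.2303  0.122 ]
[ 0.5222 -0.2633  0.122 ]
[ 0.5688 -0.2314  0.122 ]
[ 0.5681 -0.2638  0.122 ]
len 0.033056038872075706 0.032450318844589286 w 0.0453985143505164
mid [ 0.5456 -0.2472  0.122 ] yaw deg -1.7558592084017817
rail yaw -2.58069670493483
rail yaw -1.7531158241251004
plate [ 0.5472 -0.1911  0.072 ] [ 0.5414 -0.3369  0.072 ] -2.282342367538239
foot w 0.10711208593640609
```

The clip's mid is at (0.5455,−0.247), its yaw is about −2.2°, and its tab width of 45.4 mm is as expected. I'll go down and squeeze.

Request:
{"api": "drive_tool", "payload": {"steps": [[0, 0.1, 3.6, -2.1, 0.9], [0, 0.1, 3.7, 0, 0.9], [4.5, 0, 0, 0, 0.9], [4.5, 0, 0, 0, 0.9], [4, 0, 0, 0, 0.9], [3, 0, 0, 0, 0.9], [2, 0, 0, 0, 0.9], [0, 0, 0, 0, 0.9]]}}

```text
time: 10.8
eef_pos: [0.5437, -0.2427, 0.1158]
tcp_rot: [-0.507, -0.495, 0.508, -0.489]
contact_force: [-0.8, 1.0, 0.3]
opening: 0.896
```

```bash
python3 -c "
from h import *
st();print(readout.get_state()['eef_pos'])"
```

```text
t 10.8 ex 0.4978 ey -0.3267 z 0.1158 head -1.83 F [-0.77  1.01  0.28] op 0.896
[ 0.54369738 -0.24270888  0.11583333]
```

Request:
{"api": "drive_tool", "payload": {"steps": [[0.7, 0.2, 0.4, 0.3, 0.9], [0, 0, 0, 0, 0.9], [0, 0, 0, 0, 0.3], [0, 0, 0, 0, 0.1], [0, 0, 0, 0, 0.1], [0, 0, 0, 0, 0.1], [0, 0, 0, 0, 0.1]], "force": 28}}

```text
time: 11.5
eef_pos: [0.5506, -0.2516, 0.1198]
tcp_rot: [0.511, 0.487, -0.509, 0.493]
contact_force: [-1.0, 2.1, 15.5]
opening: 0.328
```

```bash
python3 -c "
from h import *
st();print(readout.get_state()['eef_pos'])"
```

```text
t 11.5 ex 0.5031 ey -0.3366 z 0.1198 head -2.27 F [-1.    2.08 15.54] op 0.328
[ 0.55058593 -0.25159864  0.11982255]
```

Request:
{"api": "drive_tool", "payload": {"steps": [[-0.7, 0, 0, 0, 0.1], [-0.5, 0, 0, 0, 0.1], [-1, 0, 0, 0, 0.1], [-2, 0, 0, 0, 0.1], [-3, 0, 0, 0, 0.1], [-4, 0, 0, 0, 0.1], [-4, 0, 0, 0, 0.1], [-3, 0, 0, 0, 0.1], [0, 0, 0, 0, 0.1], [0, 0, 0, 0, 0.1]]}}

```text
time: 12.5
eef_pos: [0.547, -0.2497, 0.2952]
tcp_rot: [0.51, 0.49, -0.51, 0.49]
contact_force: [0.2, -0.1, -1.8]
opening: 0.327
```

```bash
python3 - <<'E'
from h import *
st();s=readout.get_state();print(s['eef_pos'])
c=shot('wrist','w7');a=shot('scene','s7');print(proj(a,[s['eef_pos'],s['eef_pos']-[0,0,.07]]))
u,v=proj(a,[s['eef_pos']-[0,0,.03]])[0].astype(int)
b=cv2.resize(a['frame'][v-40:v+40,u-40:u+40],(420,420),interpolation=cv2.INTER_CUBIC)
w=cv2.resize(c['frame'][200:400,170:370],(380,380)); w=cv2.copyMakeBorder(w,0,40,0,0,0)
cv2.imwrite('pics/m7.png',cv2.convertScaleAbs(np.hstack([w,b]),alpha=1.5)[:,:,::-1])
E
```

```text
t 12.5 ex 0.4999 ey -0.3342 z 0.2952 head -2.27 F [ 0.23 -0.12 -1.84] op 0.327
[ 0.54697497 -0.24972473  0.29524349]
[[131.77663568 186.81802954]
 [141.76814192 209.2825878 ]]
```

View pics/m7.png

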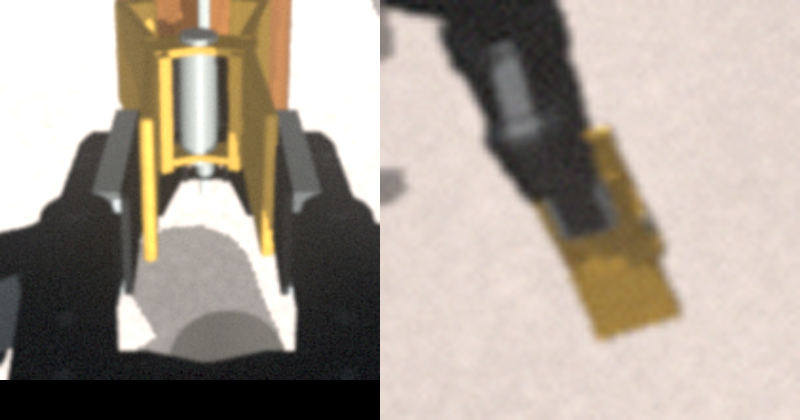

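The brass clip is held straight and open in the jaws (left half: tabs between the pads; right half: the lips hang free). Next I'll work out where it sits relative to the TCP.

```bash
python3 - <<'E'
from h import *
c=load('w7');a=load('s7'); T=np.array([0.54697,-.24972,.29524]); hd=np.radians(-2.27)
ty=np.array([np.cos(hd),np.sin(hd),0]);tz=np.array([np.sin(hd),-np.cos(hd),0])
cc=lambda p:(170+p[0]/1.9,200+p[1]/1.9)
for h in (-.005,0,.005,.012):
    P=[onz(c,cc(p),T[2]+h)-T for p in [(143,120),(148,259),(276,115),(272,256)]]
    print(h,[(round(p@ty,4),round(p@tz,4)) for p in P])
for h in (-.035,-.037,-.04,-.047): # pin cylinder ends
    P=[onz(c,cc(p),T[2]+h)-T for p in [(198,38),(203,170)]]
    print('pin',h,[(round(p@ty,4),round(p@tz,4)) for p in P])
u,v=proj(a,[T-[0,0,.03]])[0].astype(int)
for p in [(600,338),(681,313)]:
    uv=(u-40+(p[0]-380)/5.25,v-40+p[1]/5.25)
    for h in (-.070,-.075,-.08): 
        P=onz(a,uv,T[2]+h)-T; print('lip',h,round(P@ty,4),round(P@tz,4))
E
```

```text
-0.005 [(np.float64(-0.0138), np.float64(-0.0141)), (np.float64(-0.0137), np.float64(0.0208)), (np.float64(0.0143), np.float64(-0.0153)), (np.float64(0.0145), np.float64(0.02))]
0 [(np.float64(-0.0133), np.float64(-0.0166)), (np.float64(-0.0132), np.float64(0.0169)), (np.float64(0.0137), np.float64(-0.0177)), (np.float64(0.0139), np.float64(0.0161))]
0.005 [(np.float64(-0.0128), np.float64(-0.0191)), (np.float64(-0.0126), np.float64(0.0131)), (np.float64(0.0131), np.float64(-0.0202)), (np.float64(0.0133), np.float64(0.0123))]
0.012 [(np.float64(-0.0121), np.float64(-0.0226)), (np.float64(-0.0119), np.float64(0.0077)), (np.float64(0.0123), np.float64(-0.0236)), (np.float64(0.0125), np.float64(0.007))]
pin -0.035 [(np.float64(-0.0025), np.float64(-0.0217)), (np.float64(-0.0013), np.float64(0.0157))]
pin -0.037 [(np.float64(-0.0025), np.float64(-0.021)), (np.float64(-0.0013), np.float64(0.0169))]
pin -0.04 [(np.float64(-0.0026), np.float64(-0.0199)), (np.float64(-0.0013), np.float64(0.0187))]
pin -0.047 [(np.float64(-0.0026), np.float64(-0.0174)), (np.float64(-0.0013), np.float64(0.0229))]
lip -0.07 0.0277 0.0122
lip -0.075 0.0231 0.013
lip -0.08 0.0185 0.0138
lip -0.07 0.0269 -0.0199
lip -0.075 0.0223 -0.0194
lip -0.08 0.0178 -0.0189
```

The clip is centred, with its pin about 43 mm below the TCP. The mast leans by 0.35 rad and the tool is vertical, so I'll first align the heading with the easel. Then I'll check what tool tilt the arm takes up at the edge of its reach, over open counter.

Request:
{"api": "drive_tool", "payload": {"steps": [[-1, 0, 0, -5.8, 0.1], [-1, 0, 0, -5.7, 0.1], [-1, 0, -3, 0, 0.1], [0, 0, -4.5, 0, 0.1], [0, 0, -4.5, 0, 0.1], [0, 0, -4.5, 0, 0.1], [0, 0, -4.5, 0, 0.1], [0, 0, -4.5, 0, 0.1], [0, 0, -4.5, 0, 0.1], [0, 1, -3.5, 0, 0.1]]}}

```text
time: 13.6
eef_pos: [0.5012, 0.0847, 0.3226]
tcp_rot: [0.457, 0.54, -0.459, 0.538]
contact_force: [0.4, -0.8, 0.0]
opening: 0.322
```

Request:
{"api": "drive_tool", "payload": {"steps": [[0, 4.5, 0, 0, 0.1], [0, 4.5, 0, 0, 0.1], [0, 4.5, 0, 0, 0.1], [0, 4.5, 0, 0, 0.1], [0, 4.5, 0, 0, 0.1], [0, 4.5, 0, 0, 0.1], [0, 4.5, 0, 0, 0.1], [0, 4.5, 0, 0, 0.1], [0, 4, 0, 0, 0.1], [0, 0, 0, 0, 0.1]]}}

```text
time: 14.6
eef_pos: [0.9014, 0.1467, 0.3091]
tcp_rot: [0.455, 0.542, -0.462, 0.535]
contact_force: [-0.9, 0.1, -4.9]
opening: 0.324
```

```bash
cat >> h.py <<'E'
def tilt():
    s=readout.get_state();M=R.from_quat(s['tcp_rot']).as_matrix();print('toolx in ex,ey,z',[round(float(M[:,0]@e),3) for e in (ex,ey,np.array([0,0,1]))],'tooly',[round(float(M[:,1]@e),3) for e in (ex,ey,np.array([0,0,1]))],'q',s['qpos'].round(2))
E
python3 -c "
from h import *
st();tilt()"
```

```text
t 14.6 ex 0.9132 ey 0.0003 z 0.3091 head 9.22 F [-0.86  0.12 -4.92] op 0.324
toolx in ex,ey,z [-0.014, 0.002, -1.0] tooly [1.0, -0.0, -0.014] q [ 0.05  0.87  0.64  0.    1.64 -0.11]
```

Request:
{"api": "drive_tool", "payload": {"steps": [[0, 2, 0, 0, 0.1], [0, 2, 0, 0, 0.1], [0, 2, 0, 0, 0.1], [0, 2, 0, 0, 0.1], [0, 2, 0, 0, 0.1], [0, 0, 0, 0, 0.1]]}}

```text
time: 15.2
eef_pos: [0.9596, 0.1567, 0.3145]
tcp_rot: [0.465, 0.533, -0.451, 0.545]
contact_force: [0.1, -0.8, -0.7]
opening: 0.314
```

```bash
python3 -c "
from h import *
st();tilt()"
```

```text
t 15.2 ex 0.9723 ey 0.0008 z 0.3145 head 9.24 F [ 0.12 -0.8  -0.74] op 0.314
toolx in ex,ey,z [0.026, -0.0, -1.0] tooly [1.0, 0.0, 0.026] q [ 0.06  1.12  0.21  0.    1.78 -0.1 ]
```

Request:
{"api": "drive_tool", "payload": {"steps": [[0, 2, 0, 0, 0.1], [0, 2, 0, 0, 0.1], [0, 2, 0, 0, 0.1], [0, 0, 0, 0, 0.1]]}}

```text
time: 15.6
eef_pos: [0.9708, 0.1585, 0.3002]
tcp_rot: [0.473, 0.526, -0.443, 0.551]
contact_force: [0.1, 0.9, -0.9]
opening: 0.317
```

```bash
python3 -c "
from h import *
st();tilt();print(readout.get_state()['qpos'])"
```

```text
t 15.6 ex 0.9837 ey 0.0008 z 0.3002 head 9.24 F [ 0.08  0.91 -0.87] op 0.317
toolx in ex,ey,z [0.056, 0.0, -0.998] tooly [0.998, 0.0, 0.056] q [ 0.06  1.14  0.21  0.01  1.74 -0.1 ]
[ 0.0577116   1.13921712  0.21159581  0.0058844   1.73535807 -0.102348  ]
```

Tilt builds up in the right direction (0.056 rad), with the joints inside their ranges. I'll continue.

Request:
{"api": "drive_tool", "payload": {"steps": [[0, 5, 0, 0, 0.1], [0, 5, 0, 0, 0.1], [0, 5, 0, 0, 0.1], [0, 5, 0, 0, 0.1], [0, 0, 0, 0, 0.1]]}}

```text
time: 16.1
eef_pos: [1.0035, 0.1637, 0.272]
tcp_rot: [0.5, 0.5, -0.413, 0.574]
contact_force: [0.2, 0.2, -1.0]
opening: 0.322
```

```bash
python3 -c "
from h import *
st();tilt();print(readout.get_state()['qpos'])"
```

```text
t 16.1 ex 1.0168 ey 0.0007 z 0.272 head 9.23 F [ 0.17  0.24 -0.97] op 0.322
toolx in ex,ey,z [0.162, 0.0, -0.987] tooly [0.987, 0.0, 0.162] q [ 0.06  1.17  0.21  0.02  1.6  -0.1 ]
[ 0.05848245  1.17083999  0.21185509  0.01689898  1.59737348 -0.10090507]
```

Request:
{"api": "drive_tool", "payload": {"steps": [[0, 5, 0, 0, 0.1], [0, 5, 0, 0, 0.1], [0, 5, 0, 0, 0.1], [0, 5, 0, 0, 0.1], [0, 5, 0, 0, 0.1], [0, 0, 0, 0, 0.1]]}}

```text
time: 16.7
eef_pos: [1.0365, 0.169, 0.275]
tcp_rot: [0.535, 0.463, -0.371, 0.602]
contact_force: [-1.3, -0.2, -0.5]
opening: 0.315
```

```bash
python3 -c "
from h import *
st();tilt();print(readout.get_state()['qpos'])"
```

```text
t 16.7 ex 1.0502 ey 0.0007 z 0.275 head 9.24 F [-1.27 -0.22 -0.49] op 0.315
toolx in ex,ey,z [0.301, 0.0, -0.954] tooly [0.954, 0.0, 0.301] q [ 0.06  1.18  0.21  0.03  1.45 -0.1 ]
[ 0.05859499  1.17649613  0.21044688  0.0311011   1.45058456 -0.1016489 ]
```

Request:
{"api": "drive_tool", "payload": {"steps": [[0, 5, 0, 0, 0.1], [0, 2.2, 0, 0, 0.1], [0, 0, 0, 0, 0.1]]}}

```text
time: 17.0
eef_pos: [1.0442, 0.1702, 0.2814]
tcp_rot: [0.544, 0.452, -0.359, 0.609]
contact_force: [0.1, 0.4, 0.6]
opening: 0.317
```

```bash
python3 -c "
from h import *
st();tilt()"
```

```text
t 17.0 ex 1.058 ey 0.0006 z 0.2814 head 9.24 F [0.07 0.42 0.65] op 0.317
toolx in ex,ey,z [0.339, 0.0, -0.941] tooly [0.941, 0.0, 0.339] q [ 0.06  1.17  0.21  0.04  1.41 -0.1 ]
```

The tilt is 0.346 rad, which matches the mast's 0.35. I'll come back over the easel along the tilted axes.

Request:
{"api": "drive_tool", "payload": {"steps": [[-1.5, -4, 0, 0, 0.1], [-1.5, -4.4, 0, 0, 0.1], [-1.5, -4.4, 0, 0, 0.1], [-1.5, -4.4, 0, 0, 0.1], [-1.5, -4.4, -0.3, 0, 0.1], [-1.5, -4.4, -0.4, 0, 0.1], [-1.5, -4.4, -0.5, 0, 0.1], [-1.5, -4.4, -0.5, 0, 0.1], [-1.5, -4.4, -0.5, 0, 0.1], [0, 0, 0, 0, 0.1]]}}

```text
time: 18.0
eef_pos: [0.6629, 0.1313, 0.274]
tcp_rot: [0.542, 0.455, -0.361, 0.607]
contact_force: [0.5, 0.2, -0.8]
opening: 0.313
```

```bash
cat >> h.py <<'E'
def mf(O=.6255):
    s=readout.get_state();p=s['eef_pos'];a=p@ex-O;h=p[2]-.034;print('mast frame mm',np.round(1000*np.array([a*np.cos(.35)+h*np.sin(.35),p@ey-.027,-a*np.sin(.35)+h*np.cos(.35)]),1))
E
python3 -c "
from h import *
st();tilt();mf()"
```

```text
t 18.0 ex 0.6754 ey 0.0234 z 0.274 head 9.29 F [ 0.45  0.16 -0.83] op 0.313
toolx in ex,ey,z [0.329, 0.002, -0.944] tooly [0.944, 0.001, 0.329] q [ 0.03  0.11  1.76  0.06  0.94 -0.16]
mast frame mm [129.2  -3.6 208.4]
```

Request:
{"api": "drive_tool", "payload": {"steps": [[-1.6, -2, -0.1, 0, 0.1], [0, -4, -0.1, 0, 0.1], [0, -4, -0.1, 0, 0.1], [0, -2.8, -0.1, 0, 0.1], [0, 0, 0, 0, 0.1], [0, 0, 0, 0, 0.1]]}}

```text
time: 18.6
eef_pos: [0.5459, 0.1145, 0.2508]
tcp_rot: [0.544, 0.452, -0.358, 0.61]
contact_force: [-0.0, 0.1, -0.5]
opening: 0.315
```

```bash
python3 - <<'E'
from h import *
st();tilt();mf()
c=shot('wrist','w8');s=shot('scene','s8');t=shot('top','t8')
a=cv2.resize(c['frame'][60:400,170:390],(370,572))
b=cv2.resize(s['frame'][150:260,250:360],(420,420),interpolation=cv2.INTER_CUBIC);b=cv2.copyMakeBorder(b,0,152,0,0,0)
cv2.imwrite('pics/m8.png',cv2.convertScaleAbs(np.hstack([a,b]),alpha=1.5)[:,:,::-1])
E
```

```text
t 18.6 ex 0.5572 ey 0.0256 z 0.2508 head 9.24 F [-0.04  0.11 -0.47] op 0.315
toolx in ex,ey,z [0.34, 0.0, -0.941] tooly [0.941, 0.0, 0.34] q [ 0.   -0.14  2.06  0.07  0.89 -0.19]
mast frame mm [ 10.1  -1.4 227.1]
```

View pics/m8.png

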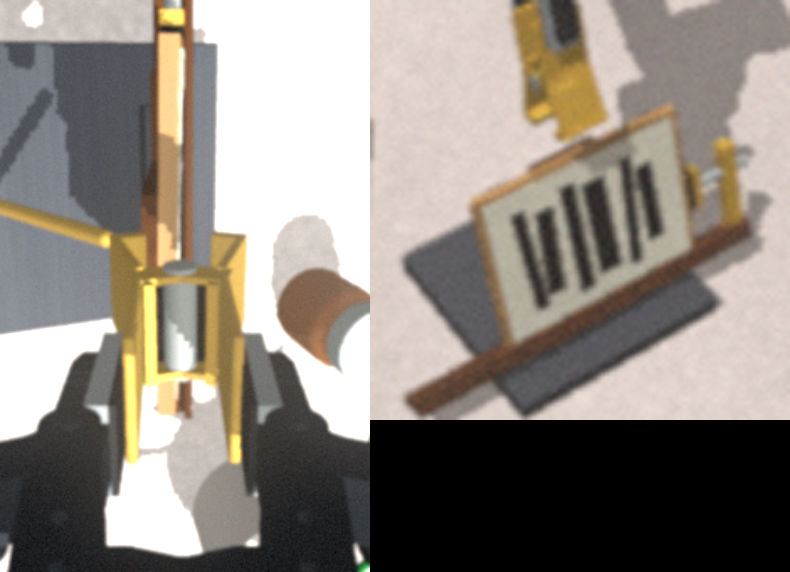

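```bash
python3 - <<'E'
from h import *
c=load('w8');f=c['frame'].astype(int)
for b in (100,150,200,230):
    v=60+b*340/572
    row=f[int(round(v)),170:310].sum(1); print(int(v),row[80:125].tolist() if b in(150,) else '')
    for a,z,n in[(157,.1467,'panel back'),(182,.1495,'panel front')]:
        P=onz(c,(170+a*220/370,v),z);print(b,n,'ex',round(P@ex,4),'ey',round(P@ey,4))
# clip jaws: symmetric points in tool frame -> ex offset vs TCP
s=readout.get_state();T=s['eef_pos'];M=R.from_quat(s['tcp_rot']).as_matrix()
for pts,h in [(((112,235),(246,235)),.083),(((163,268),(200,268)),.0435),(((130,455),(237,455)),0)]:
    for a,b in pts:
        o,d=ray(c,(170+a*220/370,60+b*340/572)); n=M[:,0]; P=o+d*((T+n*h-o)@n)/(d@n); print(h,(M.T@(P-T)).round(4))
E
```

```text
119 
100 panel back ex 0.5846 ey 0.0889
100 panel front ex 0.5936 ey 0.0889
149 [165, 172, 161, 148, 131, 133, 152, 159, 181, 173, 152, 155, 154, 187, 244, 275, 295, 294, 285, 281, 280, 282, 277, 282, 287, 287, 305, 282, 204, 173, 195, 206, 218, 223, 243, 269, 284, 281, 285, 273, 273, 282, 285, 281, 283]
150 panel back ex 0.5843 ey 0.0702
150 panel front ex 0.5936 ey 0.0701
178 
200 panel back ex 0.5841 ey 0.0505
200 panel front ex 0.5936 ey 0.0503
196 
230 panel back ex 0.5839 ey 0.0381
230 panel front ex 0.5936 ey 0.0379
0.083 [ 0.083  -0.0265 -0.0178]
0.083 [ 0.083   0.0218 -0.0178]
0.0435 [ 0.0435 -0.0069 -0.0193]
0.0435 [ 0.0435  0.0041 -0.0193]
0 [-0.     -0.0139  0.0138]
0 [0.     0.0123 0.0138]
```

The view straight down the mast shows the clip's jaws need to move about 7 mm towards the robot to straddle mast and panel. I'll shift, then lower in stages.

Request:
{"api": "drive_tool", "payload": {"steps": [[0, -0.7, -0.1, 0, 0.1], [0, 0, 0, 0, 0.1], [1, 0, 0, 0, 0.1], [1, 0, 0, 0, 0.1], [0, 0, 0, 0, 0.1]]}}

```text
time: 19.25
eef_pos: [0.5443, 0.1156, 0.2256]
tcp_rot: [0.543, 0.454, -0.36, 0.608]
contact_force: [1.0, 0.0, -0.8]
opening: 0.319
```

```bash
python3 -c "
from h import *
st();tilt();mf()"
```

```text
t 19.25 ex 0.5558 ey 0.0268 z 0.2256 head 9.23 F [ 1.    0.01 -0.77] op 0.319
toolx in ex,ey,z [0.333, 0.001, -0.943] tooly [0.943, 0.0, 0.333] q [ 0.   -0.12  2.08  0.07  0.85 -0.19]
mast frame mm [ 2.000e-01 -2.000e-01  2.039e+02]
```

Request:
{"api": "drive_tool", "payload": {"steps": [[0, 0.2, 0, 0, 0.1], [0, 0, 0, 0, 0.1], [0, 0, 0, 0, 0.1]]}}

```text
time: 19.55
eef_pos: [0.5473, 0.1159, 0.2295]
tcp_rot: [0.544, 0.452, -0.359, 0.609]
contact_force: [1.2, -0.5, -0.8]
opening: 0.313
```

```bash
python3 -c "
from h import *
st();tilt();mf()"
```

```text
t 19.55 ex 0.5588 ey 0.0266 z 0.2295 head 9.25 F [ 1.24 -0.5  -0.8 ] op 0.313
toolx in ex,ey,z [0.338, 0.0, -0.941] tooly [0.941, 0.0, 0.338] q [ 0.01 -0.12  2.07  0.07  0.85 -0.19]
mast frame mm [  4.4  -0.4 206.5]
```

Request:
{"api": "drive_tool", "payload": {"steps": [[0.3, -0.15, 0, 0, 0.1], [0.5, 0, 0, 0, 0.1], [0.5, 0, 0, 0, 0.1], [0.3, 0, 0, 0, 0.1], [0, 0, 0, 0, 0.1], [0, 0, 0, 0, 0.1], [0, 0, 0, 0, 0.1]]}}

```text
time: 20.25
eef_pos: [0.551, 0.1165, 0.2137]
tcp_rot: [0.544, 0.452, -0.359, 0.609]
contact_force: [-0.2, -0.7, -1.1]
opening: 0.313
```

```bash
python3 -c "
from h import *
st();tilt();mf()"
```

```text
t 20.25 ex 0.5626 ey 0.0267 z 0.2137 head 9.25 F [-0.22 -0.71 -1.13] op 0.313
toolx in ex,ey,z [0.337, 0.0, -0.941] tooly [0.941, 0.0, 0.337] q [ 0.01 -0.09  2.08  0.07  0.81 -0.2 ]
mast frame mm [  2.5  -0.3 190.4]
```

No contact force with the lips already about 12 mm below the top edges. Continuing.

Request:
{"api": "drive_tool", "payload": {"steps": [[0.4, 0, 0, 0, 0.1], [0.5, 0, 0, 0, 0.1], [0.5, 0, 0, 0, 0.1], [0, 0, 0, 0, 0.1], [0, 0, 0, 0, 0.1]]}}

```text
time: 20.75
eef_pos: [0.5554, 0.1173, 0.1999]
tcp_rot: [0.543, 0.453, -0.359, 0.609]
contact_force: [-0.2, -0.1, 0.2]
opening: 0.318
```

```bash
python3 -c "
from h import *
st();mf();shot('scene','s9');shot('wrist','w9')"
```

```text
t 20.75 ex 0.5671 ey 0.0267 z 0.1999 head 9.24 F [-0.24 -0.09  0.22] op 0.318
mast frame mm [  2.   -0.3 175.8]
```

Now 2 mm steps until the crown touches.

Request:
{"api": "drive_tool", "payload": {"steps": [[0.2, 0, 0, 0, 0.1], [0.2, 0, 0, 0, 0.1], [0, 0, 0, 0, 0.1]]}}

```text
time: 21.15
eef_pos: [0.5567, 0.1175, 0.1962]
tcp_rot: [0.543, 0.453, -0.359, 0.609]
contact_force: [-0.2, -0.2, -0.1]
opening: 0.321
```

Request:
{"api": "drive_tool", "payload": {"steps": [[0.2, 0, 0, 0, 0.1], [0, 0, 0, 0, 0.1]]}}

```text
time: 21.35
eef_pos: [0.5574, 0.1176, 0.1943]
tcp_rot: [0.543, 0.453, -0.359, 0.609]
contact_force: [-0.5, 0.1, -0.1]
opening: 0.318
```

Request:
{"api": "drive_tool", "payload": {"steps": [[0.2, 0, 0, 0, 0.1], [0, 0, 0, 0, 0.1]]}}

```text
time: 21.55
eef_pos: [0.5589, 0.1179, 0.1939]
tcp_rot: [0.544, 0.452, -0.358, 0.609]
contact_force: [-2.2, 1.0, 3.6]
opening: 0.318
```

```bash
python3 -c "
from h import *
st();mf()"
```

```text
t 21.55 ex 0.5706 ey 0.0267 z 0.1939 head 9.24 F [-2.17  0.97  3.57] op 0.318
mast frame mm [  3.2  -0.3 169. ]
```

Contact came at mast z 169 mm, as predicted for fully home. I'll press in a little, then let it close slowly while following the fingers' backward swing.

Request:
{"api": "drive_tool", "payload": {"steps": [[0.2, 0, 0, 0, 0.1], [0.1, 0, 0, 0, 0.1], [0, 0, 0, 0, 0.1]]}}

```text
time: 21.85
eef_pos: [0.5613, 0.1183, 0.1946]
tcp_rot: [0.545, 0.451, -0.357, 0.61]
contact_force: [-7.3, 0.3, 13.9]
opening: 0.318
```

```bash
python3 -c "
from h import *
st();mf()"
```

```text
t 21.85 ex 0.573 ey 0.0267 z 0.1946 head 9.28 F [-7.34  0.33 13.88] op 0.318
mast frame mm [  5.7  -0.3 168.8]
```

Request:
{"api": "drive_tool", "payload": {"steps": [[0, 0, 0, 0, 0.35], [0, 0, 0, 0, 0.38], [0, 0, 0, 0, 0.41], [0, 0, 0, 0, 0.44], [0, 0, 0, 0, 0.44]]}}

```text
time: 22.35
eef_pos: [0.5597, 0.1179, 0.191]
tcp_rot: [0.544, 0.452, -0.359, 0.609]
contact_force: [-3.8, 0.3, 5.6]
opening: 0.442
```

```bash
python3 -c "
from h import *
st();mf()"
```

```text
t 22.35 ex 0.5714 ey 0.0267 z 0.191 head 9.24 F [-3.8   0.28  5.59] op 0.442
mast frame mm [  3.   -0.3 166. ]
```

Request:
{"api": "drive_tool", "payload": {"steps": [[0, 0, 0, 0, 0.48], [0, 0, 0, 0, 0.54], [0, 0, 0, 0, 0.75], [0, 0, 0, 0, 1], [0, 0, 0, 0, 1], [0, 0, 0, 0, 1]]}}

```text
time: 22.95
eef_pos: [0.5592, 0.1179, 0.1898]
tcp_rot: [0.544, 0.452, -0.359, 0.609]
contact_force: [-0.5, -0.5, 0.4]
opening: 1.003
```

```bash
python3 -c "
from h import *
st();mf();shot('wrist','w10')"
```

```text
t 22.95 ex 0.5708 ey 0.0267 z 0.1898 head 9.24 F [-0.51 -0.47  0.37] op 1.003
mast frame mm [  2.1  -0.3 165.1]
```

The tool is free of the clip. I'll retract along the tool axis and check.

Request:
{"api": "drive_tool", "payload": {"steps": [[-1, 0, 0, 0, 1], [-3, 0, 0, 0, 1], [-4, 0, 0, 0, 1], [-4, 0, 0, 0, 1], [-2, 0, 0, 0, 1], [0, 0, 0, 0, 1], [0, 0, 0, 0, 1]]}}

```text
time: 23.7
eef_pos: [0.5124, 0.1102, 0.3219]
tcp_rot: [0.544, 0.452, -0.359, 0.609]
contact_force: [0.6, -1.1, -0.5]
opening: 1.003
```

```bash
python3 - <<'E'
from h import *
st();mf()
c=shot('wrist','w11');s=shot('scene','s11')
a=cv2.resize(c['frame'][20:360,180:380],(336,572))
b=cv2.resize(s['frame'][160:260,265:365],(460,460),interpolation=cv2.INTER_CUBIC);b=cv2.copyMakeBorder(b,0,112,0,0,0)
cv2.imwrite('pics/m11.png',cv2.convertScaleAbs(np.hstack([a,b]),alpha=1.5)[:,:,::-1])
E
```

```text
t 23.7 ex 0.5235 ey 0.0267 z 0.3219 head 9.25 F [ 0.56 -1.08 -0.49] op 1.003
mast frame mm [ 2.900e+00 -3.000e-01  3.054e+02]
```

View pics/m11.png

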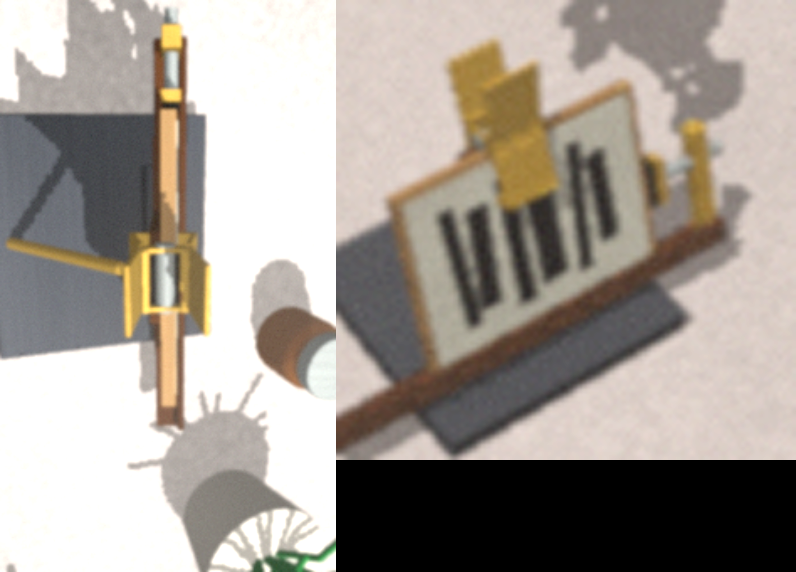

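```bash
python3 - <<'E'
from h import *
c=load('w11');cc=lambda a,b:(180+a*200/336,20+b*340/572)
for n,a,b,z in [('pan+y',168,108,.148),('tip face hi',172,108,.094),('pan-y',167,408,.148),('base',205,114,.018),('lip-y',184,427,.044),('lip+y',187,40,.044)]:
    P=onz(c,cc(a,b),z);print(n,P.round(4),'ex',round(P@ex,4),'ey',round(P@ey,4))
print(c['frame'][72:92,280].tolist()); print(c['frame'][72:92,283].tolist())
E
```

```text
pan+y [0.5615 0.2057 0.148 ] ex 0.5872 ey 0.1131
tip face hi [0.5831 0.2106 0.094 ] ex 0.6093 ey 0.1144
pan-y [0.587 0.046 0.148] ex 0.5868 ey -0.0487
base [0.6364 0.2172 0.018 ] ex 0.663 ey 0.1124
lip-y [ 0.6503 -0.019   0.044 ] ex 0.6388 ey -0.123
lip+y [0.6046 0.2578 0.044 ] ex 0.6381 ey 0.1575
[[121, 108, 84], [165, 137, 77], [189, 154, 75], [191, 154, 72], [192, 153, 72], [196, 159, 80], [186, 150, 70], [162, 131, 61], [110, 87, 38], [59, 49, 29], [28, 25, 25], [36, 30, 23], [83, 65, 47], [133, 104, 70], [157, 124, 86], [157, 123, 82], [157, 123, 82], [161, 127, 88], [157, 124, 84], [158, 124, 85]]
[[130, 120, 99], [170, 141, 86], [192, 155, 78], [195, 159, 76], [193, 156, 73], [192, 155, 75], [191, 152, 75], [168, 135, 64], [113, 92, 44], [59, 49, 33], [30, 32, 28], [38, 36, 30], [89, 71, 53], [137, 106, 72], [158, 123, 83], [162, 127, 89], [162, 127, 86], [162, 126, 86], [162, 126, 87], [164, 129, 91]]
```

```bash
python3 -c "
from plant import sign_off
print(sign_off())"
```

```text
the job is handed in; nothing more can be done
None
```

The panel is against the side stop, the brass clip is clamped over mast and panel in the middle of the mast, and I handed the job in at about 23.8 s of the 54 s. The sign-off gave no verdict.

**What I did**
- **Panel:** I slid it about 60 mm along the ledge in two passes. I stopped when the force jumped to 5.4 N with the rubber tip sprung in.
- **Clip:** I took the brass clip off the rail. Moves could only turn the tool about its own axis, so I got the mast's 0.35 rad lean by reaching to the arm's limit. One joint sat right at its lower limit while I did this; my readings never went below it.
- **Closing:** I lowered the open clip along the mast. The crown met the edge at the height I expected. I pressed it in with about 15 N, then let it close and backed away.

**Last checks**
- **Fit:** the last picture showed the clip shut over both edges, in the middle of the mast. The panel's edge was at ey ≈ 0.112–0.113 m, level with or slightly past the tip's free face at 0.110–0.111 m. No gap showed above about 1 mm.
- **Easel:** its base read within about 1 mm of the start, and the ledge ends within 1–2 mm, about the limit of what I could measure.
- **Forces:** the tool read no real force after release.

**What was off or unchecked**
- In the first push the tool pressed about 5 N squarely on the panel; I backed off and pushed again from higher up.
- The grip on the clip ended about 10 mm higher on its tabs than planned, which I allowed for.
- Squeezing the clip on the rail pressed about 15 N down on it.
- I did not take a closing picture of the black clip or the other bystanders; nothing was moved near them.

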